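# Swing the tray guide home and lock it

## Robot

A 6-joint arm with a two-finger parallel gripper is mounted at the origin on the work surface. World frame = base frame: x ahead of the robot, y to its left, z up, the work surface at z = 0. Lengths are in m, angles in rad, forces in N, time in s.
With the tool pointing down it reaches from about 0.35 to 0.775 m from the base axis. Payload 5.5 kg.
Tool frame: the origin (TCP) lies at the very end of the fingers, on their centre line; the grasp point (between the pads) lies 19 mm behind it; z points along the fingers, y is the direction in which the jaws open and shut (so a half turn about z gives the same grasp; the last joint's range is limited). The gripper opens to 85 mm and grips with 20 to 120 N. Pads are 22 mm wide; open, the fingers measure 114 mm over their backs; the gripper's body (76 mm by 85 mm) begins 54 mm behind the grasp point. The pads swing forward as they close: fully open they stand 13 mm farther back than shut.
Start: joints at [-1.345, 0.313, 0.046, 1.304, 0, 1.431], TCP at [0.206, -0.537, 0.231] pointing down, gripper open.
Joint ranges: [-2.76, 2.76], [-0.86, 1.69], [-1.03, 1.26], [-2.2, 2.34], [-1.47, 1.5], [-3.14, 3.14]. Speed limits (rad/s): [2.57, 2.57, 3.14, 3.14, 3.14, 3.14].

## Interface

Orientations are given as a unit quaternion [w, x, y, z].
In Python, from workcell import get_state, imaging, env, spotter gives the robot as it stands.
- The arm moves only by the tool play_rows, never from a script. Its argument "moves" is a list of rows, each an object with "claw": the finger opening in cm, from 0 to 8.54; "delta_pos": the shift along the tool's x, y, z in cm, a list of three; "twist": the turn about the tool's z in degrees. A call has 1 to 12 rows; each row is the pose to reach, as a shift and turn from the pose commanded when the call began, along the tool's axes at that moment; what a row does not reach only later rows make up. A row lasts 1/8 s, in which the tool goes at most 62.5 mm and 10.7 degrees, less where a joint would pass 70% of its speed; a pose out of reach is approached as far as the arm can. A call with a gripper value outside its range is refused whole. The fingers move at their own pace and stop on an object; "force" is the grip in N (left out, the last holds). Time passes only in rows, so rows that repeat a pose let the fingers close. It gives the time, the measured TCP pose, the force and the opening at its end, in the units of the state.
- get_state(): the state, without advancing time (a new reading comes with each control period).
- imaging.read_camera(name): name is "side" or "top" or "wrist"; returns the picture (480x640x3 uint8, red, green, blue); there is no depth.
- imaging.camera_info(name): a dict with "fx", "fy", "cx", "cy" (pixels), "world_to_cam" (4x4, takes a point from world to camera coordinates). Camera axes: x right, y down, z forward; pixel columns grow to the right and rows downward; lengths in m; the calibration is good to about 2 mm. A picture is of the moment at which its call begins: read the wrist's pose just before it. camera_info takes no time and is no camera call; for the wrist camera it gives the pose at the moment of the call.
- env.hand_in(): hands the job in, once; it reports no verdict.
Trained networks look in the newest picture that a camera, given by its name, has taken for a name from the list of things; names that differ only in an ending like _2 or _b are one class to them, and where a whole thing is asked for, a point or a joint stands for the part that bears it (a point fixed in the world has none). Each returns a list of dicts, best first, with "conf" (0 to 1); they miss things now and then, are a little off and sometimes report something else, mostly with a low value. They report only what shows in the picture. A call takes as long as a camera call.
- spotter.spot_in(camera, query): "extent" ([left, top, right, bottom] in pixels, round what is visible of it).
The state is a dict: "clock": time; "joint_pos": joint angles; "qvel": joint speeds; "tau": joint torques, N m; "tcp_pos": TCP position; "orientation": TCP orientation; "wrist_force": force on the tool from outside, world axes, zero at the start; "ft_torque": the same for the moment, N m; "finger_gap": finger opening in m.
Only numpy, scipy, OpenCV 4.12 (cv2) and the standard library are available. Lean on these libraries where they do the work, as an engineer would, in place of code of your own. Each camera call takes 0.05 s, during which the arm holds its last target. There are 200 camera calls.

## Task

The tray guide of the packing bed has been left swung out on its pin. Push it near its free end, so that it swings round on the pin and comes up against the black rubber buffer of the red stop, and keep pressing with about 10 newtons for a second to seat it, never much harder. Then swing the yellow retaining arm round until its black roller bears on the guide, so that the guide is left held snugly between roller and buffer, flat on the bed; leave everything else alone.

Things in the scene. Friction and masses are not known exactly. Their poses are not given: they have to be found in the camera images.
- pin (a point): Foot of the fixed upright steel pin (14 mm thick, 40 mm tall) on top of the grey bed; the guide turns about it. Axes are the bed's, z up: at home the guide lies along about -y from here, it starts swung to the -x side, the stop is on the +x side. The bed is a fixed plate 6 mm thick, reaching from x -240 to +160 and y -430 to +50 mm.
- rail: Tray guide: loose aluminium bar 290 x 40 x 30 mm high, 0.35 to 0.7 kg, one long side blue. Origin: underside, centre of the 17 mm hole over the pin; x along the bar to its free end (270 mm away), y to the blue side, towards the stop. Starts 20 to 35 degrees off home, to turn counter-clockwise from above. Slides on the bed: 1 to 4 N at the end moves it.
- rail_end (a point): Middle of the guide's free end face, 270 mm from the hole centre and half-way up (15 mm above the bed).
- stop: Fixed red block, 40 x 50 x 40 mm high, with a black rubber buffer 24 mm across, 18 mm above the bed. Bed's axes; origin on the bed 43 mm +x, 245 mm -y of the pin. The buffer's face is 23 mm to -x of it (guide then along -y), but is screwed in or out by up to 12 mm: not measured, to be felt. Sprung: 10 N per mm, 9 mm travel.
- keeper_pivot (a point): Point on the retaining arm's upright hinge axis, 18 mm above the bed, 65 mm to -x and 310 mm to -y of the pin. Axes as the bed's.
- roller: Centre of the black roller post (20 mm across, from 4 to 30 mm above the bed) at the end of the yellow retaining arm, 90 mm from the arm's hinge axis and 17 mm above the bed; it turns on its post, so its own yaw tells nothing. The yellow bar between is 14 mm wide and reaches from 8 to 28 mm above the bed.
- keeper (a joint): Angle of the retaining arm (rad): 0 when it points to the bed's -x from its hinge, growing as it turns clockwise seen from above, towards the bed's +y. Starts between -0.6 and 0.3; meets a guide that is home at about 1.8 to 2.15. The hinge is stiff (0.3 N m) and stays where it is left.
- tray: White open plastic tray, 100 x 140 x 45 mm, standing on the bed on the blue side of the guide's home place. Leave it alone. Origin under its centre.
- wrench: Small steel wrench, 120 mm, lying on the bed near the pin on the -x side. Leave it alone. Origin under its middle.
- spray: Blue closed bottle, 70 mm across, 190 mm tall, left of the bed. Leave it alone. Origin under its centre.
- tape: Orange roll, 90 mm across, 36 mm high, left of the bed. Leave it alone. Origin under its centre.
- tub: Yellow open tub, 90 mm across, 70 mm tall, right of the bed. Leave it alone. Origin under its centre.
- jar: Amber jar, 64 mm across, 90 mm tall, right of the bed. Leave it alone. Origin under its centre.

How it is judged:
On the way, in this order (a step that is already met when the one before it is completed fails the run):
1. the guide is pressed against the buffer with 4 to 14 N for 0.8 s, the retaining arm not yet swung round (below 1.5 rad) (contact force between rail and stop between 4 and 14 N and value of joint keeper below 1.5 rad), for 0.8 s.
2. the retaining arm has been swung round onto the guide (value of joint keeper above 1.7 rad and contact force between rail and roller above 0.3 N), for 0.2 s.
At the end, for the whole second after the job is handed in: The guide rests on the bed over its pin (within 6 mm, tilted under 0.03 rad), still, touching the buffer and the retaining arm's roller, each with more than 0.3 N; the arm is past 1.7 rad (all of step 2 and contact force between rail and stop above 0.3 N and horizontal distance between rail and pin below 0.006 m and angle between rail's own z axis and vertical below 0.03 rad and linear speed of rail below 0.01 m/s).
It fails at once if the guide is pressed on the stop with more than 20 N (contact force between rail and stop above 20 N).
It fails at once if the guide is lifted or tipped (angle between rail's own z axis and vertical above 0.12 rad).
It fails at once if one of the things to be left alone is moved by more than 15 mm (distance of any of tray, wrench, spray, tape, tub, jar from where it was at the start of the episode above 0.015 m).
It also fails if it takes over 72 s, if anything falls off the work surface, if the arm or the gripper's body presses on something with over 40 N, if the wrist force passes 120 N, or if a joint passes its speed limit or range.

## Working session

There is one attempt and no reset: what is moved stays moved. The work goes in short steps, Python scripts to look and compute and a tool call to move; the robot and the scene stay as the last step left them, time stands still between calls to the robot, and variables do not carry over. Pictures are saved under pics/ and viewed, about 8 in all and at most 12, crops included, and the job is handed in when it is done.

Besides the shell and the picture viewer there is one more tool, called after "Request:" as name(argument=value, ...) on one line, values as JSON. play_rows: Moves the arm, as the interface text tells. Its arguments: {"type":"object","properties":{"moves":{"type":"array"},"force":{"type":"number"}},"required":["moves"]}

```bash
mkdir -p pics; python3 - <<'E'
from workcell import get_state, imaging, env, spotter
import cv2,numpy as np
s=get_state();print({k:np.round(v,3) for k,v in s.items()})
for c in["top","side"]:
    im=imaging.read_camera(c);cv2.imwrite(f"pics/{c}0.png",im[:,:,::-1])
    i=imaging.camera_info(c);print(c,i["fx"],i["fy"],i["cx"],i["cy"],np.round(i["world_to_cam"],4).tolist())
    for n in["rail","stop","roller","keeper","tray","wrench"]:
        print(n,[(np.round(d["extent"]),round(d["conf"],2)) for d in spotter.spot_in(c,n)[:2]])
E
```

```text
{'clock': np.float64(0.0), 'joint_pos': array([-1.345,  0.314,  0.045,  1.304,  0.   ,  1.431]), 'qvel': array([ 0.001, -0.001, -0.001, -0.   , -0.   ,  0.   ]), 'tau': array([ 0.0000e+00, -4.8063e+01,  2.9853e+01,  1.9000e-02, -0.0000e+00,
       -0.0000e+00]), 'tcp_pos': array([ 0.206, -0.536,  0.23 ]), 'orientation': array([-0.001,  0.983,  0.182, -0.   ]), 'wrist_force': array([-0.027, -0.793,  0.979]), 'ft_torque': array([0.013, 0.014, 0.014]), 'finger_gap': np.float64(0.085)}
top 624.3485167031307 624.3485167031307 320.57222916437615 230.67115967382958 [[0.0118, -0.9999, -0.0034, 0.0124], [-0.9944, -0.0113, -0.105, 0.525], [0.105, 0.0047, -0.9945, 1.8284], [0.0, 0.0, 0.0, 1.0]]
rail [(array([241., 195., 335., 244.]), 0.83)]
stop [(array([320., 161., 338., 190.]), 0.6)]
roller []
keeper [(array([350., 212., 372., 243.]), 0.65)]
tray [(array([256., 145., 309., 183.]), 0.61)]
wrench [(array([246., 221., 271., 262.]), 0.8)]
side 467.00657579325394 467.00657579325394 316.5179069381767 234.06230637711852 [[-0.9876, -0.1561, -0.019, 0.5171], [-0.0844, 0.628, -0.7736, 0.0683], [0.1327, -0.7624, -0.6333, 1.1217], [0.0, 0.0, 0.0, 1.0]]
rail [(array([250., 226., 329., 317.]), 0.79)]
stop [(array([236., 219., 263., 241.]), 0.91)]
roller [(array([333., 206., 340., 214.]), 0.62), (array([370., 405., 424., 469.]), 0.19)]
keeper [(array([238., 218., 266., 240.]), 0.26)]
tray [(array([192., 238., 253., 293.]), 0.64), (array([352., 120., 372., 152.]), 0.3)]
wrench [(array([292., 294., 346., 315.]), 0.6), (array([183., 193., 374., 333.]), 0.42)]
```

View pics/top0.png

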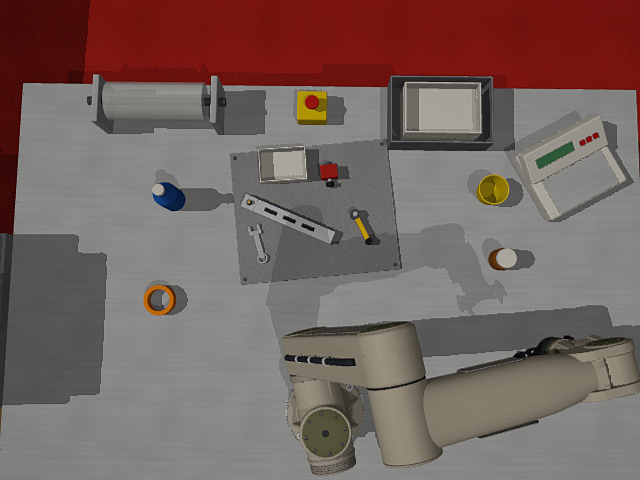

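View pics/side0.png

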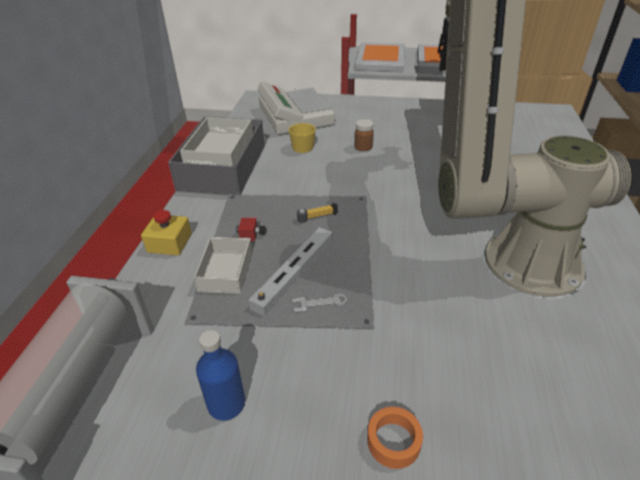

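```bash
python3 - <<'E'
import cv2
im=cv2.imread("pics/top0.png")[135:285,225:410]
cv2.imwrite("pics/crop.png",cv2.resize(im,None,fx=4,fy=4,interpolation=cv2.INTER_CUBIC))
E
```

```text
(no output)
```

View pics/crop.png

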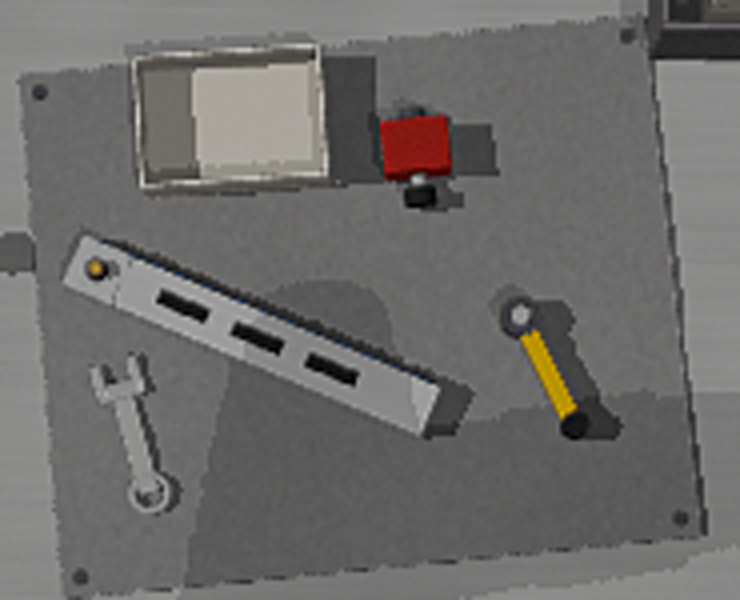

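```bash
cat > h.py <<'E'
from workcell import get_state, imaging, env, spotter
import cv2,numpy as np
from scipy.optimize import least_squares
def ray(cam,uv,z,i=None):
    i=i or imaging.camera_info(cam);M=np.array(i["world_to_cam"]);R,t=M[:3,:3],M[:3,3]
    d=R.T@np.array([(uv[0]-i["cx"])/i["fx"],(uv[1]-i["cy"])/i["fy"],1]);o=-R.T@t
    return (o+d*(z-o[2])/d[2])[:2]
E
python3 - <<'E'
from h import *
c=lambda u,v,z:ray("top",(u/4+225,v/4+135),z)
P=[(.16,.05,20,78,.006),(.16,-.43,645,12,.006),(-.24,-.43,706,534,.006),(-.24,.05,65,600,.006),(0,0,96,268,.046),(-.065,-.310,519,316,.036)]
W=np.array([c(p[2],p[3],p[4]) for p in P]);B=np.array([p[:2] for p in P])
def T(q,B):
    s,k=np.sin(q[2]),np.cos(q[2]);return B@np.array([[k,s],[-s,k]])+q[:2]
r=least_squares(lambda q:(T(q,B)-W).ravel(),[.5,.1,0]);q=r.x
print("bed",q,"deg",np.degrees(q[2]));print("res mm",1e3*r.fun.reshape(-1,2).round(4))
inv=lambda w:(w-q[:2])@np.array([[np.cos(q[2]),-np.sin(q[2])],[np.sin(q[2]),np.cos(q[2])]])
for n,p in dict(roller=(575,424,.036),end=(431,411,.036),endbl=(438,386,.036),endba=(420,437,.036),stopc=(416,146,.046),buf=(420,206,.024),rail0=(75,258,.036),tray_r=(328,180,.051)).items():
    w=c(*p);print(n,w.round(4),"bed",(inv(w)*1e3).round(1))
np.save("bed.npy",q)
E
```

```text
bed [0.60527224 0.23078055 0.11418592] deg 6.542371528982156
res mm [[ 1.1  1.3]
 [-0.8  0.5]
 [-0.4  0.8]
 [-0.4 -0. ]
 [-0.5 -0.3]
 [ 1.2 -2.2]]
roller [ 0.4949 -0.1242] bed [-150.1 -340.1]
end [ 0.5033 -0.0178] bed [-129.6 -235.4]
endbl [ 0.522  -0.0228] bed [-111.6 -242.5]
endba [ 0.484  -0.0099] bed [-147.9 -225.3]
stopc [ 0.7001 -0.0046] bed [  67.4 -244.7]
buf [ 0.6588 -0.0083] bed [  26.  -243.6]
rail0 [0.6147 0.2481] bed [11.3 16.2]
tray_r [0.6728 0.0603] bed [  47.6 -177.1]
```

```bash
cat >> h.py <<'E'
def b2w(p):
    q=np.load("bed.npy");s,k=np.sin(q[2]),np.cos(q[2]);return np.array([k*p[0]-s*p[1],s*p[0]+k*p[1]])/1e3+q[:2]
def w2b(w):
    q=np.load("bed.npy");s,k=np.sin(q[2]),np.cos(q[2]);d=np.array(w)[:2]-q[:2];return 1e3*np.array([k*d[0]+s*d[1],-s*d[0]+k*d[1]])
def delta(p,z):
    from scipy.spatial.transform import Rotation as Ro
    s=get_state();R=Ro.from_quat(np.roll(s["orientation"],-1)).as_matrix()
    q=np.load("bed.npy")
    print("tcp bed",w2b(s["tcp_pos"]).round(1),"z",s["tcp_pos"][2].round(4),"tool x heading-bed deg",np.degrees(np.arctan2(R[1,0],R[0,0])-q[2]).round(1),"F",s["wrist_force"].round(2),"t",s["clock"])
    print("target",p,z,"delta cm",(100*R.T@(np.append(b2w(p),z)-s["tcp_pos"])).round(2))
E
python3 -c "
from h import *
delta((-172,-192),.12)"
```

```text
tcp bed [-484.5 -717.3] z 0.2314 tool x heading-bed deg 14.4 F [0.84 0.32 0.38] t 0.7
target (-172, -192) 0.12 delta cm [ 43.34 -43.09  11.13]
```

Request:
play_rows(moves=[{"claw":0,"delta_pos":[43.3,-43.1,0],"twist":14.4},{"claw":0,"delta_pos":[43.3,-43.1,0],"twist":14.4},{"claw":0,"delta_pos":[43.3,-43.1,0],"twist":14.4},{"claw":0,"delta_pos":[43.3,-43.1,0],"twist":14.4},{"claw":0,"delta_pos":[43.3,-43.1,0],"twist":14.4},{"claw":0,"delta_pos":[43.3,-43.1,0],"twist":14.4},{"claw":0,"delta_pos":[43.3,-43.1,0],"twist":14.4},{"claw":0,"delta_pos":[43.3,-43.1,0],"twist":14.4},{"claw":0,"delta_pos":[43.3,-43.1,0],"twist":14.4},{"claw":0,"delta_pos":[43.3,-43.1,0],"twist":14.4},{"claw":0,"delta_pos":[43.3,-43.1,11.1],"twist":14.4},{"claw":0,"delta_pos":[43.3,-43.1,11.1],"twist":14.4}])

```text
clock: 2.2
tcp_pos: [0.4561, 0.0214, 0.119]
orientation: [0.0, 0.998, 0.058, 0.001]
wrist_force: [1.1, -0.3, -0.7]
finger_gap: 0.0001
```

```bash
python3 -c "
from h import *
im=imaging.read_camera('wrist');cv2.imwrite('pics/w1.png',im[:,:,::-1])
delta((-172,-192),.014)"
```

```text
tcp bed [-176.6 -190.3] z 0.1131 tool x heading-bed deg 0.1 F [-2.01  0.31 -4.12] t 2.25
target (-172, -192) 0.014 delta cm [0.55 0.19 9.9 ]
```

View pics/w1.png

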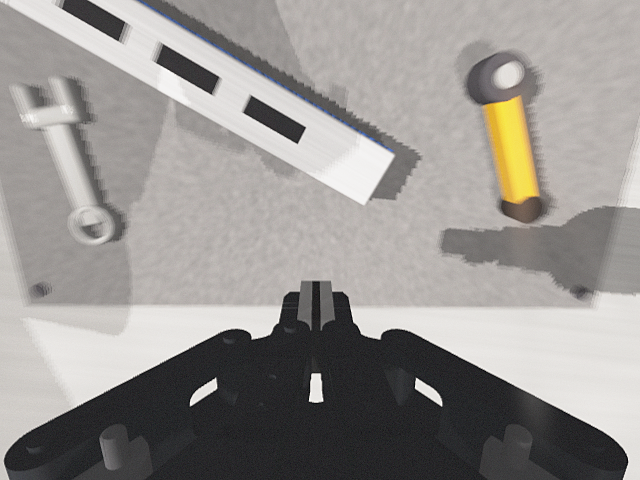

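Request:
play_rows(moves=[{"claw":0,"delta_pos":[0,0,4],"twist":0},{"claw":0,"delta_pos":[0,0,8],"twist":0},{"claw":0,"delta_pos":[0,0,9.5],"twist":0},{"claw":0,"delta_pos":[0,0,10],"twist":0},{"claw":0,"delta_pos":[0,0,10],"twist":0},{"claw":0,"delta_pos":[0,0,10],"twist":0}])

```text
clock: 3.0
tcp_pos: [0.4569, 0.0202, 0.0214]
orientation: [0.0, 0.998, 0.057, 0.001]
wrist_force: [-0.5, -0.2, 0.1]
finger_gap: 0.0
```

```bash
python3 -c "
from h import *
delta((-149,-203),.014)"
```

```text
tcp bed [-171.4 -192.3] z 0.0214 tool x heading-bed deg 0.0 F [-0.52 -0.17  0.14] t 3.0
target (-149, -203) 0.014 delta cm [2.24 1.07 0.75]
```

Request:
play_rows(moves=[{"claw":0,"delta_pos":[0,0,0.8],"twist":0},{"claw":0,"delta_pos":[1,0.8,0.8],"twist":0},{"claw":0,"delta_pos":[2,1.6,0.8],"twist":0},{"claw":0,"delta_pos":[3,2.4,0.8],"twist":0},{"claw":0,"delta_pos":[4,3.2,0.8],"twist":0},{"claw":0,"delta_pos":[5,3.8,0.8],"twist":0},{"claw":0,"delta_pos":[6,4.4,0.8],"twist":0},{"claw":0,"delta_pos":[7,4.9,0.8],"twist":0},{"claw":0,"delta_pos":[8,5.2,0.8],"twist":0},{"claw":0,"delta_pos":[9,5.5,0.8],"twist":0},{"claw":0,"delta_pos":[10,5.7,0.8],"twist":0},{"claw":0,"delta_pos":[11,5.9,0.8],"twist":0}])

```text
clock: 4.5
tcp_pos: [0.5725, -0.0258, 0.0123]
orientation: [0.0, 0.998, 0.057, -0.0]
wrist_force: [-1.1, -0.1, 0.0]
finger_gap: -0.0001
```

```bash
python3 -c "
from h import *
delta((-31,-252),.014)
im=imaging.read_camera('top')[135:285,225:410,::-1]
cv2.imwrite('pics/t2.png',cv2.resize(im,None,fx=4,fy=4,interpolation=cv2.INTER_CUBIC))"
```

```text
tcp bed [ -61.7 -251.2] z 0.0123 tool x heading-bed deg 0.0 F [-1.07 -0.09  0.03] t 4.5
target (-31, -252) 0.014 delta cm [ 3.07  0.08 -0.18]
```

View pics/t2.png

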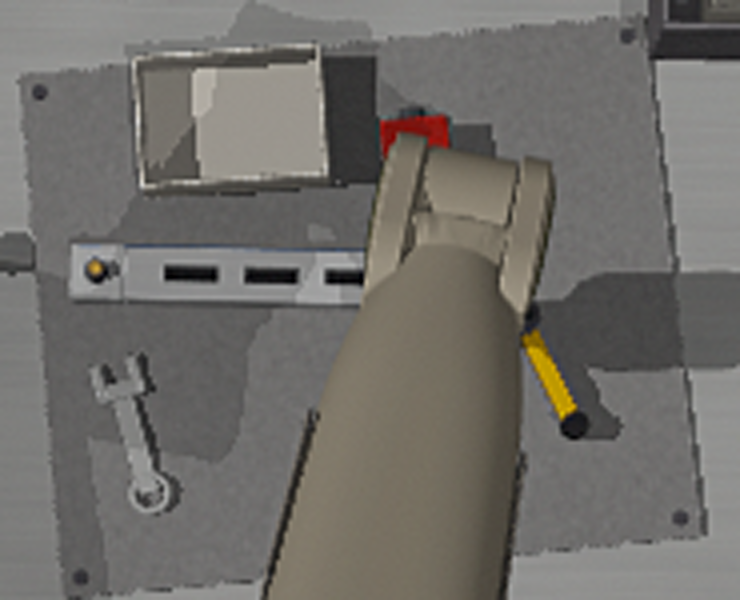

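Request:
play_rows(moves=[{"claw":0,"delta_pos":[0.6,0,0],"twist":0},{"claw":0,"delta_pos":[1.2,0,0],"twist":0},{"claw":0,"delta_pos":[1.6,0,0],"twist":0},{"claw":0,"delta_pos":[1.8,0,0],"twist":0},{"claw":0,"delta_pos":[1.9,0,0],"twist":0},{"claw":0,"delta_pos":[2.0,0,0],"twist":0},{"claw":0,"delta_pos":[2.1,0,0],"twist":0}])

```text
clock: 5.42
tcp_pos: [0.5927, -0.0233, 0.0123]
orientation: [0.0, 0.998, 0.057, -0.0]
wrist_force: [-1.8, -1.9, 0.4]
finger_gap: -0.0001
```

Request:
play_rows(moves=[{"claw":0,"delta_pos":[0.08,0,0],"twist":0},{"claw":0,"delta_pos":[0.15,0,0],"twist":0}])

```text
clock: 5.68
tcp_pos: [0.5943, -0.0232, 0.0123]
orientation: [0.0, 0.998, 0.057, 0.0]
wrist_force: [-1.6, -1.5, 0.3]
finger_gap: 0.0002
```

Request:
play_rows(moves=[{"claw":0,"delta_pos":[0.08,0,0],"twist":0},{"claw":0,"delta_pos":[0.15,0,0],"twist":0}])

```text
clock: 5.92
tcp_pos: [0.5958, -0.023, 0.0123]
orientation: [0.0, 0.998, 0.057, 0.0]
wrist_force: [-1.6, -0.9, 0.5]
finger_gap: 0.0001
```

Request:
play_rows(moves=[{"claw":0,"delta_pos":[0.08,0,0],"twist":0},{"claw":0,"delta_pos":[0.12,0,0],"twist":0}])

```text
clock: 6.18
tcp_pos: [0.597, -0.0228, 0.0123]
orientation: [0.0, 0.998, 0.057, 0.0]
wrist_force: [-2.6, -2.1, 0.0]
finger_gap: -0.0001
```

Request:
play_rows(moves=[{"claw":0,"delta_pos":[0.05,0,0],"twist":0},{"claw":0,"delta_pos":[0.08,0,0],"twist":0}])

```text
clock: 6.42
tcp_pos: [0.5977, -0.0227, 0.0123]
orientation: [0.0, 0.998, 0.057, 0.0]
wrist_force: [-0.5, -2.1, 0.5]
finger_gap: -0.0001
```

Noise; no contact yet (force ~1-2 N).

Request:
play_rows(moves=[{"claw":0,"delta_pos":[0.07,0,0],"twist":0},{"claw":0,"delta_pos":[0.12,0,0],"twist":0}])

```text
clock: 6.68
tcp_pos: [0.599, -0.0226, 0.0123]
orientation: [0.0, 0.998, 0.057, 0.0]
wrist_force: [-1.5, -2.3, -0.6]
finger_gap: 0.0
```

Request:
play_rows(moves=[{"claw":0,"delta_pos":[0.06,0,0],"twist":0},{"claw":0,"delta_pos":[0.1,0,0],"twist":0}])

```text
clock: 6.92
tcp_pos: [0.6, -0.0225, 0.0123]
orientation: [0.0, 0.998, 0.057, 0.0]
wrist_force: [-1.7, -1.6, 0.6]
finger_gap: 0.0004
```

Request:
play_rows(moves=[{"claw":0,"delta_pos":[0.06,0,0],"twist":0},{"claw":0,"delta_pos":[0.12,0,0],"twist":0}])

```text
clock: 7.18
tcp_pos: [0.6012, -0.0224, 0.0123]
orientation: [0.0, 0.998, 0.057, 0.0]
wrist_force: [-1.9, -1.2, 0.5]
finger_gap: 0.0001
```

Request:
play_rows(moves=[{"claw":0,"delta_pos":[0.06,0,0],"twist":0},{"claw":0,"delta_pos":[0.1,0,0],"twist":0}])

```text
clock: 7.42
tcp_pos: [0.6021, -0.0222, 0.0123]
orientation: [0.0, 0.998, 0.057, 0.0]
wrist_force: [-1.7, -0.9, 0.9]
finger_gap: 0.0
```

Request:
play_rows(moves=[{"claw":0,"delta_pos":[0.06,0,0],"twist":0},{"claw":0,"delta_pos":[0.12,0,0],"twist":0}])

```text
clock: 7.68
tcp_pos: [0.6033, -0.0221, 0.0123]
orientation: [0.0, 0.998, 0.057, 0.0]
wrist_force: [-3.0, -0.9, -0.3]
finger_gap: 0.0002
```

Request:
play_rows(moves=[{"claw":0,"delta_pos":[0.06,0,0],"twist":0},{"claw":0,"delta_pos":[0.1,0,0],"twist":0}])

```text
clock: 7.92
tcp_pos: [0.6043, -0.022, 0.0123]
orientation: [0.0, 0.998, 0.057, -0.0]
wrist_force: [-2.8, -1.3, 0.2]
finger_gap: 0.0001
```

Request:
play_rows(moves=[{"claw":0,"delta_pos":[0.06,0,0],"twist":0},{"claw":0,"delta_pos":[0.1,0,0],"twist":0}])

```text
clock: 8.18
tcp_pos: [0.6053, -0.0218, 0.0123]
orientation: [0.0, 0.998, 0.057, 0.0]
wrist_force: [-1.6, -1.0, 0.8]
finger_gap: -0.0
```

Request:
play_rows(moves=[{"claw":0,"delta_pos":[0.06,0,0],"twist":0},{"claw":0,"delta_pos":[0.12,0,0],"twist":0}])

```text
clock: 8.43
tcp_pos: [0.6065, -0.0217, 0.0123]
orientation: [0.0, 0.998, 0.057, 0.0]
wrist_force: [-1.8, -1.9, -0.3]
finger_gap: -0.0001
```

Request:
play_rows(moves=[{"claw":0,"delta_pos":[0.06,0,0],"twist":0},{"claw":0,"delta_pos":[0.12,0,0],"twist":0}])

```text
clock: 8.68
tcp_pos: [0.6077, -0.0216, 0.0123]
orientation: [0.0, 0.998, 0.057, -0.0]
wrist_force: [-1.6, -1.0, -0.0]
finger_gap: -0.0001
```

Request:
play_rows(moves=[{"claw":0,"delta_pos":[0.06,0,0],"twist":0},{"claw":0,"delta_pos":[0.12,0,0],"twist":0}])

```text
clock: 8.93
tcp_pos: [0.6089, -0.0214, 0.0123]
orientation: [0.0, 0.998, 0.057, 0.0]
wrist_force: [-2.2, -1.9, 0.0]
finger_gap: 0.0
```

Request:
play_rows(moves=[{"claw":0,"delta_pos":[0.06,0,0],"twist":0},{"claw":0,"delta_pos":[0.12,0,0],"twist":0}])

```text
clock: 9.18
tcp_pos: [0.6101, -0.0213, 0.0123]
orientation: [0.0, 0.998, 0.057, -0.0]
wrist_force: [-1.3, -1.7, -0.1]
finger_gap: -0.0008
```

Request:
play_rows(moves=[{"claw":0,"delta_pos":[0.06,0,0],"twist":0},{"claw":0,"delta_pos":[0.12,0,0],"twist":0}])

```text
clock: 9.43
tcp_pos: [0.6111, -0.0212, 0.0123]
orientation: [0.0, 0.998, 0.057, -0.0]
wrist_force: [-1.2, -1.6, 0.0]
finger_gap: -0.0002
```

Request:
play_rows(moves=[{"claw":0,"delta_pos":[0.06,0,0],"twist":0},{"claw":0,"delta_pos":[0.12,0,0],"twist":0}])

```text
clock: 9.68
tcp_pos: [0.6113, -0.0212, 0.0122]
orientation: [0.0, 0.998, 0.057, -0.001]
wrist_force: [-5.5, -2.9, 3.5]
finger_gap: 0.0002
```

Request:
play_rows(moves=[{"claw":0,"delta_pos":[0.04,0,0],"twist":0},{"claw":0,"delta_pos":[0.06,0,0],"twist":0}])

```text
clock: 9.93
tcp_pos: [0.6114, -0.0212, 0.0122]
orientation: [0.0, 0.998, 0.057, -0.002]
wrist_force: [-6.6, -1.9, 3.9]
finger_gap: -0.0
```

Request:
play_rows(moves=[{"claw":0,"delta_pos":[0.05,0,0],"twist":0},{"claw":0,"delta_pos":[0.1,0,0],"twist":0}])

```text
clock: 10.18
tcp_pos: [0.6116, -0.0211, 0.0122]
orientation: [0.0, 0.998, 0.057, -0.002]
wrist_force: [-9.9, -3.5, 6.1]
finger_gap: -0.0001
```

Request:
play_rows(moves=[{"claw":0,"delta_pos":[0,0,0],"twist":0},{"claw":0,"delta_pos":[0,0,0],"twist":0},{"claw":0,"delta_pos":[0,0,0],"twist":0},{"claw":0,"delta_pos":[0,0,0],"twist":0},{"claw":0,"delta_pos":[0,0,0],"twist":0}])

```text
clock: 10.8
tcp_pos: [0.6116, -0.0212, 0.0122]
orientation: [0.0, 0.998, 0.057, -0.002]
wrist_force: [-9.2, -3.6, 5.3]
finger_gap: -0.0001
```

Request:
play_rows(moves=[{"claw":0,"delta_pos":[0.04,0,0],"twist":0},{"claw":0,"delta_pos":[0.04,0,0],"twist":0},{"claw":0,"delta_pos":[0.04,0,0],"twist":0},{"claw":0,"delta_pos":[0.04,0,0],"twist":0},{"claw":0,"delta_pos":[0.04,0,0],"twist":0},{"claw":0,"delta_pos":[0.04,0,0],"twist":0},{"claw":0,"delta_pos":[0.04,0,0],"twist":0},{"claw":0,"delta_pos":[0.04,0,0],"twist":0},{"claw":0,"delta_pos":[0.04,0,0],"twist":0}])

```text
clock: 11.92
tcp_pos: [0.6116, -0.0211, 0.0122]
orientation: [0.0, 0.998, 0.057, -0.003]
wrist_force: [-9.4, -3.6, 6.6]
finger_gap: 0.0003
```

```bash
python3 -c "
from h import *
delta((-60,-250),.02)
im=imaging.read_camera('side')[195:325,180:380,::-1]
cv2.imwrite('pics/s3.png',cv2.resize(im,None,fx=4,fy=4,interpolation=cv2.INTER_CUBIC))"
```

```text
tcp bed [ -22.4 -251. ] z 0.0122 tool x heading-bed deg -0.0 F [-9.44 -3.57  6.59] t 11.925
target (-60, -250) 0.02 delta cm [-3.76 -0.1  -0.76]
```

View pics/s3.png

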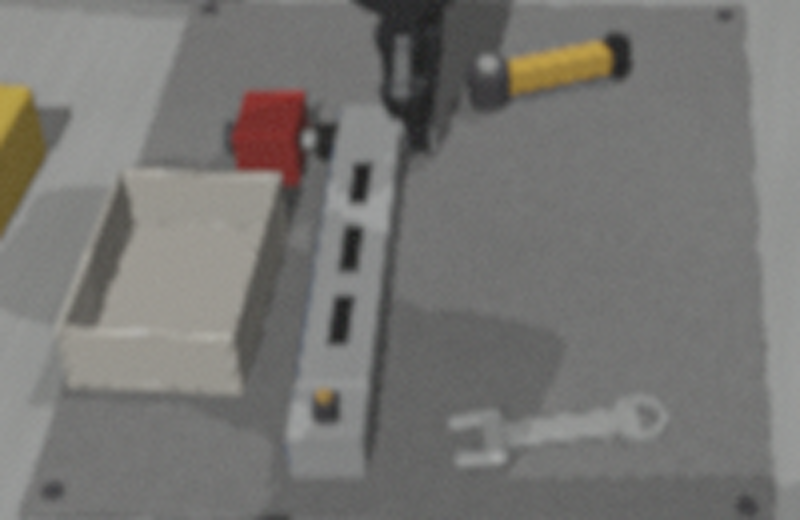

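Request:
play_rows(moves=[{"claw":0,"delta_pos":[0.04,0,0],"twist":0},{"claw":0,"delta_pos":[0.07,0,0],"twist":0},{"claw":0,"delta_pos":[0.07,0,0],"twist":0}])

```text
clock: 12.35
tcp_pos: [0.6117, -0.0211, 0.0122]
orientation: [0.0, 0.998, 0.057, -0.003]
wrist_force: [-11.4, -3.3, 7.7]
finger_gap: 0.0001
```

Request:
play_rows(moves=[{"claw":0,"delta_pos":[0,0,0],"twist":0},{"claw":0,"delta_pos":[0,0,0],"twist":0},{"claw":0,"delta_pos":[0,0,0],"twist":0},{"claw":0,"delta_pos":[0,0,0],"twist":0},{"claw":0,"delta_pos":[0,0,0],"twist":0},{"claw":0,"delta_pos":[0,0,0],"twist":0},{"claw":0,"delta_pos":[0,0,0],"twist":0},{"claw":0,"delta_pos":[0,0,0],"twist":0}])

```text
clock: 13.35
tcp_pos: [0.6117, -0.0211, 0.0122]
orientation: [0.0, 0.998, 0.057, -0.003]
wrist_force: [-11.2, -3.8, 7.5]
finger_gap: -0.0
```

Request:
play_rows(moves=[{"claw":0,"delta_pos":[-0.2,0,0],"twist":0},{"claw":0,"delta_pos":[-0.5,0,0],"twist":0},{"claw":0,"delta_pos":[-1.5,0,0],"twist":0},{"claw":0,"delta_pos":[-3.5,0,0],"twist":0},{"claw":0,"delta_pos":[-4,0,-4],"twist":0},{"claw":0,"delta_pos":[-4,0,-7],"twist":0},{"claw":0,"delta_pos":[-4,0,-7],"twist":0}])

```text
clock: 14.22
tcp_pos: [0.5777, -0.0255, 0.0853]
orientation: [0.001, 0.998, 0.057, 0.003]
wrist_force: [0.6, -0.2, 0.2]
finger_gap: 0.0003
```

```bash
python3 -c "
from h import *
delta((-110,-372),.013)
h=np.array([-65,-310])
for th in [-.34,0,.3,.6,.9,1.2,1.5,1.7,1.8,1.9,2,2.1,2.2]:
  u=np.array([-np.cos(th),np.sin(th)]);n=np.array([np.sin(th),np.cos(th)])
  c=h+60*u-n*(7+8*abs(n[0])+9*abs(n[1]));print(th,c.round(1),'rel start cm',((c-(-110,-372))*[.1,-.1]).round(2),'roller',(h+90*u).round(1))
"
```

```text
tcp bed [ -56.6 -251.5] z 0.0853 tool x heading-bed deg 0.0 F [ 0.56 -0.21  0.15] t 14.225
target (-110, -372) 0.013 delta cm [-5.39 12.04  7.22]
-0.34 [-115.5 -347.1] rel start cm [-0.55 -2.49] roller [-149.8 -340. ]
0 [-125. -326.] rel start cm [-1.5 -4.6] roller [-155. -310.]
0.3 [-127.6 -309.4] rel start cm [-1.76 -6.26] roller [-151.  -283.4]
0.6 [-125.2 -291.8] rel start cm [-1.52 -8.02] roller [-139.3 -259.2]
0.9 [-117.1 -274.7] rel start cm [-0.71 -9.73] roller [-120.9 -239.5]
1.2 [-103.3 -260.5] rel start cm [  0.67 -11.15] roller [ -97.6 -226.1]
1.5 [ -84.8 -251.3] rel start cm [  2.52 -12.07] roller [ -71.4 -220.2]
1.7 [ -73.2 -248.4] rel start cm [  3.68 -12.36] roller [ -53.4 -220.8]
1.8 [ -67.8 -247.7] rel start cm [  4.22 -12.43] roller [ -44.6 -222.4]
1.9 [ -62.1 -247.6] rel start cm [  4.79 -12.44] roller [ -35.9 -224.8]
2 [ -56.4 -247.9] rel start cm [  5.36 -12.41] roller [ -27.5 -228.2]
2.1 [ -50.6 -248.9] rel start cm [  5.94 -12.31] roller [ -19.6 -232.3]
2.2 [ -44.9 -250.4] rel start cm [  6.51 -12.16] roller [ -12.  -237.2]
```

Request:
play_rows(moves=[{"claw":0,"delta_pos":[-5.4,12,0],"twist":0},{"claw":0,"delta_pos":[-5.4,12,0],"twist":0},{"claw":0,"delta_pos":[-5.4,12,0],"twist":0},{"claw":0,"delta_pos":[-5.4,12,0],"twist":0},{"claw":0,"delta_pos":[-5.4,12,4],"twist":0},{"claw":0,"delta_pos":[-5.4,12,6.5],"twist":0},{"claw":0,"delta_pos":[-5.4,12,6.9],"twist":0},{"claw":0,"delta_pos":[-5.4,12,6.9],"twist":0}])

```text
clock: 15.22
tcp_pos: [0.5358, -0.1496, 0.0135]
orientation: [-0.0, 0.998, 0.058, -0.0]
wrist_force: [0.1, 0.3, 0.3]
finger_gap: -0.0
```

```bash
python3 -c "
from h import *
delta((-110,-372),.015)"
```

```text
tcp bed [-112.3 -370. ] z 0.0135 tool x heading-bed deg 0.1 F [0.07 0.3  0.3 ] t 15.225
target (-110, -372) 0.015 delta cm [ 0.23  0.2  -0.15]
```

Request:
play_rows(moves=[{"claw":0,"delta_pos":[-0.3,-1.3,-0.1],"twist":0},{"claw":0,"delta_pos":[-0.4,-2.3,-0.1],"twist":0},{"claw":0,"delta_pos":[-0.9,-3.4,-0.1],"twist":0},{"claw":0,"delta_pos":[-1.3,-4.4,-0.1],"twist":0},{"claw":0,"delta_pos":[-1.5,-5.3,-0.1],"twist":0},{"claw":0,"delta_pos":[-1.5,-6.1,-0.1],"twist":0},{"claw":0,"delta_pos":[-1.4,-7.0,-0.1],"twist":0},{"claw":0,"delta_pos":[-1.3,-7.8,-0.1],"twist":0},{"claw":0,"delta_pos":[-0.9,-8.7,-0.1],"twist":0},{"claw":0,"delta_pos":[-0.5,-9.5,-0.1],"twist":0},{"claw":0,"delta_pos":[0.2,-10.3,-0.1],"twist":0},{"claw":0,"delta_pos":[0.9,-10.9,-0.1],"twist":0}])

```text
clock: 16.73
tcp_pos: [0.5314, -0.0421, 0.0149]
orientation: [0.002, 0.998, 0.057, -0.0]
wrist_force: [-2.4, -5.3, 0.5]
finger_gap: 0.0002
```

```bash
python3 -c "
from h import *
delta((-75,-249),.015)
im=imaging.read_camera('side')[195:325,180:380,::-1]
cv2.imwrite('pics/s4.png',cv2.resize(im,None,fx=4,fy=4,interpolation=cv2.INTER_CUBIC))"
```

```text
tcp bed [-104.4 -262.6] z 0.0149 tool x heading-bed deg -0.0 F [-2.39 -5.27  0.46] t 16.725
target (-75, -249) 0.015 delta cm [ 2.94 -1.37 -0.02]
```

View pics/s4.png

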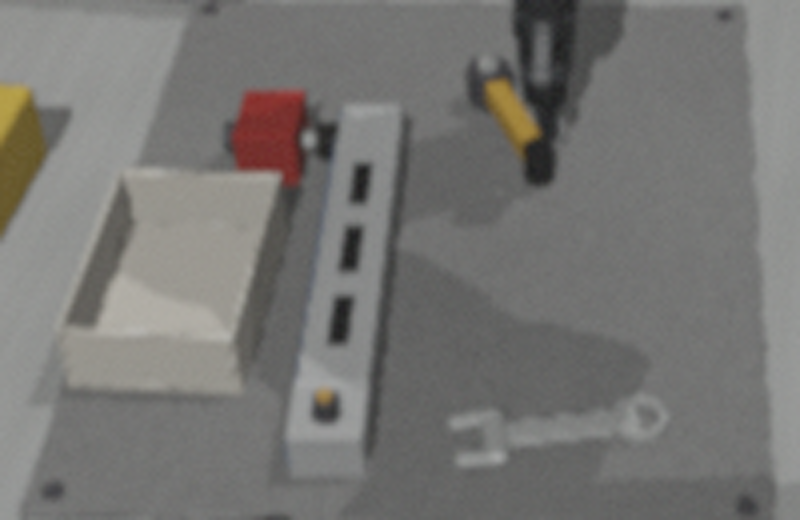

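Request:
play_rows(moves=[{"claw":0,"delta_pos":[0.7,-0.6,0],"twist":0},{"claw":0,"delta_pos":[1.4,-0.9,0],"twist":0},{"claw":0,"delta_pos":[2.0,-1.1,0],"twist":0},{"claw":0,"delta_pos":[2.6,-1.3,0],"twist":0},{"claw":0,"delta_pos":[3.1,-1.4,0],"twist":0},{"claw":0,"delta_pos":[3.6,-1.5,0],"twist":0},{"claw":0,"delta_pos":[3.8,-1.5,0],"twist":0},{"claw":0,"delta_pos":[3.9,-1.5,0],"twist":0}])

```text
clock: 17.77
tcp_pos: [0.5661, -0.0218, 0.0139]
orientation: [0.0, 0.998, 0.057, -0.002]
wrist_force: [-6.0, -4.0, 0.8]
finger_gap: -0.0002
```

```bash
python3 -c "
from h import *
delta((-75,-249),.015)"
```

```text
tcp bed [ -67.7 -246.5] z 0.0139 tool x heading-bed deg 0.0 F [-5.96 -4.05  0.79] t 17.775
target (-75, -249) 0.015 delta cm [-0.73  0.25 -0.1 ]
```

Request:
play_rows(moves=[{"claw":0,"delta_pos":[0.3,0,0],"twist":0},{"claw":0,"delta_pos":[0.5,0,0],"twist":0},{"claw":0,"delta_pos":[0.6,0,0],"twist":0}])

```text
clock: 18.15
tcp_pos: [0.5719, -0.0209, 0.0139]
orientation: [-0.0, 0.998, 0.057, -0.002]
wrist_force: [-5.8, -2.3, 1.3]
finger_gap: 0.0003
```

Request:
play_rows(moves=[{"claw":0,"delta_pos":[0.08,0,0],"twist":0},{"claw":0,"delta_pos":[0.15,0,0],"twist":0}])

```text
clock: 18.4
tcp_pos: [0.5733, -0.0207, 0.0139]
orientation: [-0.0, 0.998, 0.057, -0.003]
wrist_force: [-5.9, -2.3, 0.8]
finger_gap: -0.0001
```

Request:
play_rows(moves=[{"claw":0,"delta_pos":[0.08,0,0],"twist":0},{"claw":0,"delta_pos":[0.15,0,0],"twist":0}])

```text
clock: 18.65
tcp_pos: [0.5747, -0.0205, 0.0139]
orientation: [-0.0, 0.998, 0.057, -0.003]
wrist_force: [-5.8, -1.7, 1.7]
finger_gap: -0.0003
```

Request:
play_rows(moves=[{"claw":0,"delta_pos":[0.08,0,0],"twist":0},{"claw":0,"delta_pos":[0.12,0,0],"twist":0}])

```text
clock: 18.9
tcp_pos: [0.5759, -0.0203, 0.0138]
orientation: [-0.0, 0.998, 0.057, -0.003]
wrist_force: [-5.2, -1.0, 1.1]
finger_gap: 0.0
```

Request:
play_rows(moves=[{"claw":0,"delta_pos":[0.06,0,0],"twist":0},{"claw":0,"delta_pos":[0.12,0,0],"twist":0}])

```text
clock: 19.15
tcp_pos: [0.577, -0.0201, 0.0138]
orientation: [-0.0, 0.998, 0.057, -0.003]
wrist_force: [-6.5, -1.4, 1.7]
finger_gap: -0.0001
```

Request:
play_rows(moves=[{"claw":0,"delta_pos":[0.06,0,0],"twist":0},{"claw":0,"delta_pos":[0.1,0,0],"twist":0}])

```text
clock: 19.4
tcp_pos: [0.5781, -0.02, 0.0138]
orientation: [-0.0, 0.998, 0.057, -0.003]
wrist_force: [-5.2, -1.0, 1.0]
finger_gap: 0.0001
```

Request:
play_rows(moves=[{"claw":0,"delta_pos":[0.06,0,0],"twist":0},{"claw":0,"delta_pos":[0.1,0,0],"twist":0}])

```text
clock: 19.65
tcp_pos: [0.579, -0.0199, 0.0138]
orientation: [-0.0, 0.998, 0.057, -0.003]
wrist_force: [-5.3, -0.8, 0.8]
finger_gap: 0.0002
```

Request:
play_rows(moves=[{"claw":0,"delta_pos":[0.06,0,0],"twist":0},{"claw":0,"delta_pos":[0.1,0,0],"twist":0}])

```text
clock: 19.9
tcp_pos: [0.5799, -0.0197, 0.0138]
orientation: [-0.0, 0.998, 0.057, -0.003]
wrist_force: [-6.1, -2.3, 0.7]
finger_gap: 0.0002
```

Request:
play_rows(moves=[{"claw":0,"delta_pos":[0.06,0,0],"twist":0},{"claw":0,"delta_pos":[0.1,0,0],"twist":0}])

```text
clock: 20.15
tcp_pos: [0.5801, -0.0196, 0.0137]
orientation: [-0.0, 0.998, 0.057, -0.003]
wrist_force: [-9.1, -1.7, 3.5]
finger_gap: 0.0005
```

Request:
play_rows(moves=[{"claw":0,"delta_pos":[0.06,0,0],"twist":0},{"claw":0,"delta_pos":[0.1,0,0],"twist":0}])

```text
clock: 20.4
tcp_pos: [0.5802, -0.0194, 0.0136]
orientation: [-0.0, 0.998, 0.057, -0.004]
wrist_force: [-10.1, -1.5, 3.1]
finger_gap: 0.0003
```

```bash
python3 -c "
from h import *
delta((-75,-249),.015)
im=imaging.read_camera('side')[195:325,180:380,::-1]
cv2.imwrite('pics/s5.png',cv2.resize(im,None,fx=4,fy=4,interpolation=cv2.INTER_CUBIC))"
```

```text
tcp bed [ -53.4 -245.7] z 0.0136 tool x heading-bed deg 0.0 F [-10.12  -1.49   3.12] t 20.4
target (-75, -249) 0.015 delta cm [-2.16  0.33 -0.12]
```

View pics/s5.png

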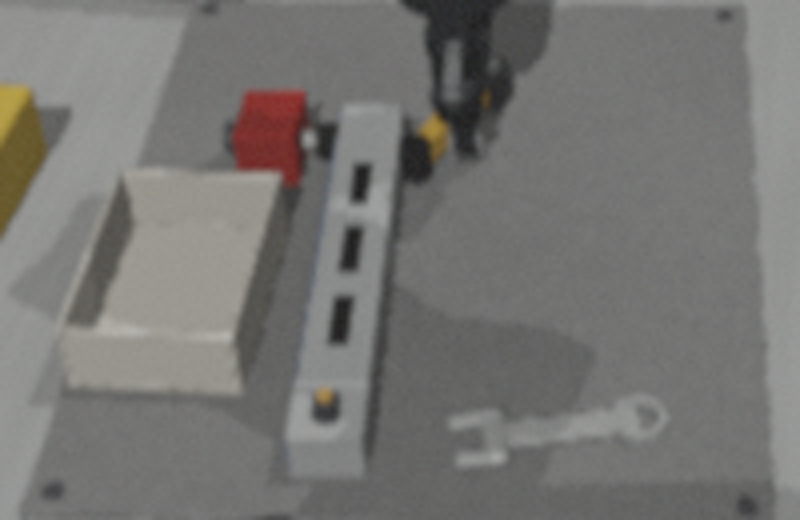

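Request:
play_rows(moves=[{"claw":0,"delta_pos":[0.06,0,0],"twist":0},{"claw":0,"delta_pos":[0.1,0,0],"twist":0}])

```text
clock: 20.7
tcp_pos: [0.5803, -0.0193, 0.0135]
orientation: [-0.0, 0.998, 0.057, -0.005]
wrist_force: [-11.9, -1.4, 5.5]
finger_gap: -0.0001
```

Request:
play_rows(moves=[{"claw":0,"delta_pos":[0.05,0,0],"twist":0},{"claw":0,"delta_pos":[0.08,0,0],"twist":0},{"claw":0,"delta_pos":[0.08,0,0],"twist":0}])

```text
clock: 21.08
tcp_pos: [0.5804, -0.0192, 0.0134]
orientation: [-0.0, 0.998, 0.057, -0.006]
wrist_force: [-13.8, -1.8, 6.9]
finger_gap: -0.0003
```

Request:
play_rows(moves=[{"claw":0,"delta_pos":[0,0,0],"twist":0},{"claw":0,"delta_pos":[0,0,0],"twist":0},{"claw":0,"delta_pos":[-0.2,0,0],"twist":0},{"claw":0,"delta_pos":[-0.5,-0.2,0],"twist":0},{"claw":0,"delta_pos":[-1,-0.5,0],"twist":0},{"claw":0,"delta_pos":[-2.5,-1,0],"twist":0},{"claw":0,"delta_pos":[-4,-1.5,0],"twist":0},{"claw":0,"delta_pos":[-4,-1.5,-5],"twist":0},{"claw":0,"delta_pos":[-4,-1.5,-10],"twist":0},{"claw":0,"delta_pos":[-8,-1.5,-14],"twist":0},{"claw":0,"delta_pos":[-12,-1.5,-16],"twist":0},{"claw":0,"delta_pos":[-12,-1.5,-16],"twist":0}])

```text
clock: 22.58
tcp_pos: [0.4653, -0.0185, 0.1766]
orientation: [0.0, 0.998, 0.057, 0.002]
wrist_force: [1.1, 0.2, 0.2]
finger_gap: 0.0
```

```bash
python3 -c "
from h import *
delta((-75,-249),.015)
im=imaging.read_camera('side')[200:270,220:330,::-1]
cv2.imwrite('pics/s6.png',cv2.resize(im,None,fx=7,fy=7,interpolation=cv2.INTER_CUBIC))"
```

```text
tcp bed [-167.5 -231.7] z 0.1766 tool x heading-bed deg 0.0 F [1.07 0.16 0.2 ] t 22.575
target (-75, -249) 0.015 delta cm [ 9.19  1.71 16.2 ]
```

View pics/s6.png

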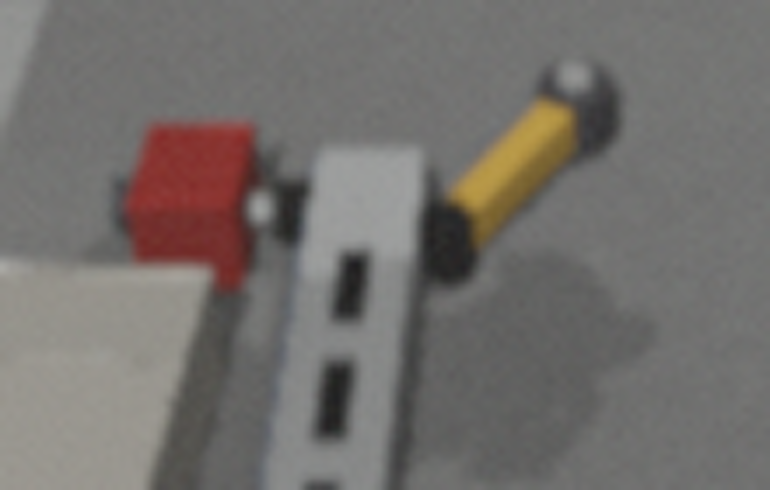

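```bash
python3 -c "
from h import *
print(env.hand_in())"
```

```text
the job is handed in; nothing more can be done
None
```

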